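# Knock the stuck die out of the clay extruder barrel

## Robot

A 6-joint arm with a two-finger parallel gripper is mounted at the origin on the work surface. World frame = base frame: x ahead of the robot, y to its left, z up, the work surface at z = 0. Lengths are in mm, angles in rad, forces in N, time in s.
With the tool pointing down it reaches from about 275 to 725 mm from the base axis. Payload 5.6 kg.
Tool frame: the origin (TCP) lies between the finger pads; the fingertips stand 8 mm ahead of it and the grasp point (between the pads) lies 11 mm behind it; z points along the fingers, y is the direction in which the jaws open and shut (so a half turn about z gives the same grasp; the last joint's range is limited). The gripper opens to 85 mm and grips with 20 to 120 N. Pads are 22 mm wide; open, the fingers measure 114 mm over their backs; the gripper's body (76 mm by 85 mm) begins 54 mm behind the grasp point. The pads swing forward as they close: fully open they stand 13 mm farther back than shut.
Start: joints at [1.504, 0.255, 0.108, 0, -1.424, -0.285], TCP at [189.496, 516.318, 217.883] pointing down, gripper open.
Joint ranges: [-2.95, 2.95], [-1.21, 1.97], [-1.09, 1.5], [-2.87, 1.71], [-2.94, -0.07], [-3.05, 3.05]. Speed limits (rad/s): [2.57, 2.57, 3.14, 3.14, 3.14, 3.14].

## Interface

Orientations are given as [roll, pitch, yaw] about the fixed x, y, z axes, in that order (R = Rz(yaw) Ry(pitch) Rx(roll)).
In Python, from rig import readout, optics, env gives the robot as it stands.
- The arm moves only by the shell command python3 -m crank 'ROWS' [FORCE]. ROWS is JSON, a list of rows, each an object of numbers: "fingers": the opening in per cent of the stroke, from 0 (shut) to 100 (fully open); "x", "y", "z": the shift along the tool's x, y, z in m; "twist": the turn about the tool's z in rad. In form: [{"fingers": .., "x": .., "y": .., "z": .., "twist": ..}, ...]. A call has 1 to 10 rows; each row shifts and turns the commanded pose from where the row before left it, along the tool's axes as they then stand; what a row does not reach is not made up. A row lasts 1/8 s, in which the tool goes at most 62.5 mm and 10.7 degrees, less where a joint would pass 70% of its speed; a pose out of reach is approached as far as the arm can. A call with a gripper value outside its range is refused whole. The fingers move at their own pace and stop on an object; FORCE is the grip in N (left out, the last holds). Time passes only in rows, so rows that do not move let the fingers close. It gives the time, the measured TCP pose, the force and the opening at its end, in the units of the state.
- readout.sense(): the state, without advancing time (a new reading comes with each control period).
- optics.get_image(name): name is "side" or "top" or "wrist"; returns a dict with "pixels" (480x640x3 uint8, blue, green, red), "mtx" (3x3 intrinsics, pixels), "extrinsics" (4x4, takes a point from world to camera coordinates). Camera axes: x right, y down, z forward; pixel columns grow to the right and rows downward; lengths in mm; the calibration is good to about 2 mm. A picture is of the moment at which its call begins. There is no depth.
- env.finish_job(): hands the job in, once; it reports no verdict.
The state is a dict: "time_s": time; "qpos": joint angles; "qd": joint speeds; "tau": joint torques, N m; "eef_pos": TCP position; "tool_rot": TCP orientation; "ft_force": force on the tool from outside, world axes, zero at the start; "torque": the same for the moment, N m; "finger_gap": opening from 0.0 (shut) to 1.0 (fully open).
Only numpy, scipy, OpenCV 4.12 (cv2) and the standard library are available. Lean on these libraries where they do the work, as an engineer would, in place of code of your own. Each camera call takes 0.05 s, during which the arm holds its last target.

## Task

Take the blue-handled ejector rod out of its wooden block, put it down through the barrel in the stand and push the stuck brass die out of the lower end until it comes up solid on the orange rubber catch cup; lean on it there with the rod at about 18 N for half a second to set it, never pressing on the stand or die with the rod at more than 24 N. Then draw the rod out, stand it back in its block, fully down, and let go. Leave the two mugs and the jar where they are.

Things in the scene. Friction and masses are not known exactly. Their poses are not given: they have to be found in the camera images.
- mouth (a point): Centre of the upper mouth of the steel extruder barrel, 150 mm above the bench, z up along the bore. Bore 26 mm in diameter, open right through, 3 mm countersink at the mouth; the barrel ends 70 mm below this point. The mouth is flush in an aluminium plate 60 x 116 x 20 mm (long along y) with two 22 mm screw heads, 6 mm high, at y = -47 and +47 mm, on two posts.
- stand: Fixed knock-out stand, base 110 x 130 mm; origin under its centre, on the bore's axis, z up; it carries barrel, die and catch cup. The cup, an orange 38 mm disc on the same axis under the barrel, stands at a different, unmeasured height each time: top 26 to 56 mm above the bench, to be found by feel. It gives like stiff rubber, about 10 N per mm, up to 6 mm.
- die: Brass die, a cylinder 24.4 mm in diameter, 20 mm high, in the barrel; origin at the centre of its underside, z up. Its top starts 8 to 48 mm below the mouth. It only slides along the bore, with about 7 N of drag all the way, and stays where left. Its stroke ends on the catch cup (underside 26 to 56 mm above the bench), where it is wholly below the barrel's lower end (80 mm).
- rod_grip (a point): Centre of the ejector rod's blue square handle (28 x 28 mm, 60 mm high, sides along this point's x and y, z up along the rod). Below the handle is a round steel shaft 20 mm in diameter, 125 mm long; its flat nose, 2.5 mm chamfer, is 155 mm below this point. About 0.16 kg. It starts upright in its block.
- rod: The ejector rod; origin at the centre of its flat nose (lower end), z up along the rod.
- rack_hole (a point): Centre of the floor of the hole in the fixed wooden rod block, 10 mm above the bench; z up. Round hole 24 mm in diameter, 45 mm deep, 3 mm countersink at its top; the block is 75 x 75 mm on an 85 mm foot, its top 55 mm above the bench.
- mug_a: Grey speckled mug, 78 mm in diameter, 95 mm high, with a handle on its +y side reaching 68 mm from the axis; origin under its centre. To be left alone.
- mug_b: A second mug like the first. To be left alone.
- jar: Blue jar with a white lid, 64 mm in diameter, 75 mm high; origin under its centre. To be left alone.
There are look-alikes about, which are no part of the job. What is shaped like the stand but green is not meant.

How it is judged:
By the outcome, as a careful person would: the job done as asked, in the order asked, and still so for the second after the job is handed in, with the robot touching nothing.
It also fails if it takes over 70 s, if anything falls off the work surface, if the arm or the gripper's body presses on something with over 40 N, if the wrist force passes 120 N, or if a joint passes its speed limit or range.

## Working session

There is one attempt and no reset: what is moved stays moved. The work goes in short steps, Python scripts to look and compute and a shell command to move; the robot and the scene stay as the last step left them, time stands still between calls to the robot, and variables do not carry over. Pictures are saved under pics/ and viewed, and the job is handed in when it is done.

```bash
ls; mkdir -p pics
python3 - <<'E'
from rig import readout, optics, env
import cv2
print(readout.sense())
for n in ("side","top","wrist"):
    d=optics.get_image(n); cv2.imwrite(f"pics/{n}0.png",d["pixels"]); print(n,d["mtx"].tolist(),d["extrinsics"].round(4).tolist())
E
```

```text
pics
{'time_s': 0.0, 'qpos': array([ 1.50358905e+00,  2.55728002e-01,  1.07009710e-01, -5.01903559e-04,
       -1.42385837e+00, -2.84624444e-01]), 'qd': array([-5.60438738e-04, -1.03083058e-03,  6.96984071e-04,  2.17057202e-04,
        1.56747744e-03, -1.61676952e-05]), 'tau': array([-1.25075119e-03, -3.86632669e+01,  2.37930125e+01,  5.36508411e+00,
       -6.29130591e-03,  8.16866020e-06]), 'eef_pos': array([189.28430393, 515.85973651, 217.00371426]), 'tool_rot': array([ 3.13974455e+00, -2.35243073e-05, -3.51905628e-01]), 'ft_force': array([ 0.83545561, -0.31376033,  0.34996677]), 'torque': array([-0.01219054, -0.03398241,  0.00786733]), 'finger_gap': 0.9999451744856149}
side [[566.1109324865204, 0.0, 316.368960537397], [0.0, 566.1109324865204, 235.4224785059547], [0.0, 0.0, 1.0]] [[0.9874, -0.158, 0.0099, -535.9136], [-0.1114, -0.7378, -0.6658, 138.2982], [0.1125, 0.6563, -0.7461, 1085.8257], [0.0, 0.0, 0.0, 1.0]]
top [[449.6947973453125, 0.0, 327.0544689902117], [0.0, 449.6947973453125, 245.4946670646976], [0.0, 0.0, 1.0]] [[0.0227, -0.9996, -0.0144, -2.8851], [-0.98, -0.0194, -0.1978, 562.4618], [0.1975, 0.0186, -0.9801, 1127.1468], [0.0, 0.0, 0.0, 1.0]]
wrist [[342.2897635209344, 0.0, 320.493340330115], [0.0, 342.2897635209344, 239.03175321765937], [0.0, 0.0, 1.0]] [[-0.344, -0.939, 0.0008, 550.9695], [-0.8968, 0.3288, 0.2961, -38.4188], [-0.2783, 0.1011, -0.9552, 379.8778], [0.0, 0.0, 0.0, 1.0]]
```

View pics/side0.png

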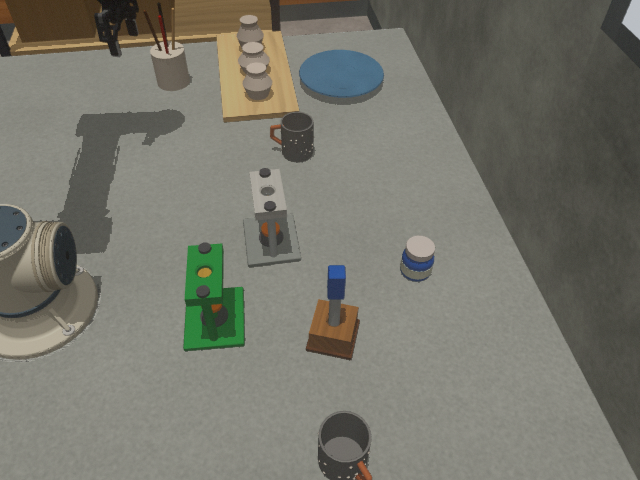

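View pics/top0.png

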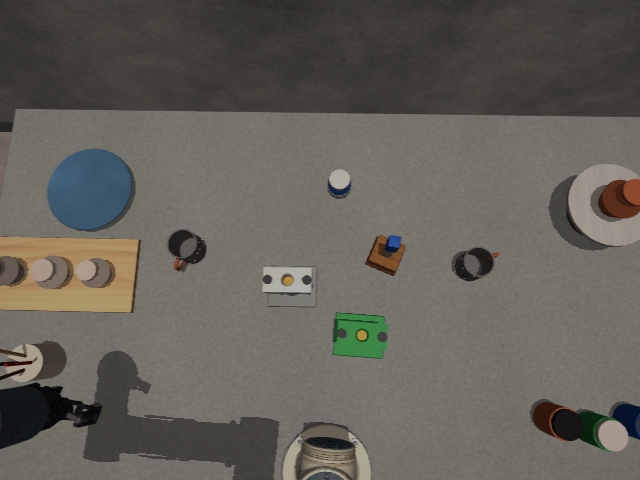

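View pics/wrist0.png

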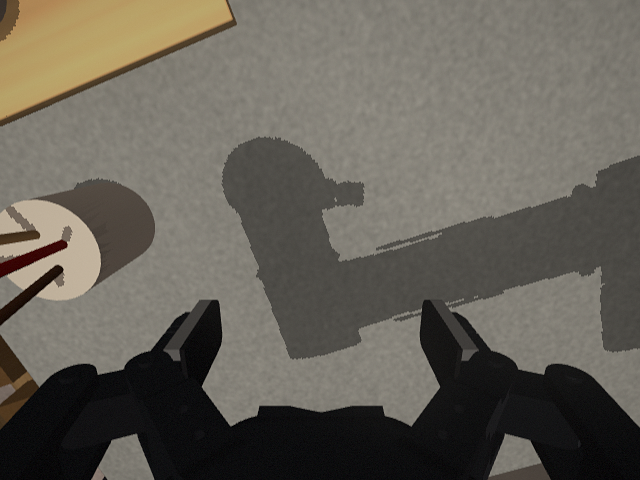

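The side view shows the silver stand at (268,205), the green stand at (207,290), the rod handle at (336,282), the jar at (419,258) and the mugs at (296,136) and (344,445). In the top view the robot is at the bottom, and the silver mouth is at (288,281), the green one at (362,336), the handle at (393,243), the jar at (340,183) and the plate at (90,190).

Possible mix-ups:
- **Stand:** silver at top (288,281) or green at (362,336). I choose silver.
- **Handle:** blue square at (393,243), jar at (340,183) or blue dish at (90,190). I choose the square in the wooden block.

Next I check both choices in a close crop.

```bash
cat > h.py <<'E'
from rig import readout, optics, env
import cv2, numpy as np
def ray(d,u,v):
    K,E=d["mtx"],d["extrinsics"]; R,t=E[:3,:3],E[:3,3]
    return -R.T@t, R.T@np.linalg.solve(K,[u,v,1.])
def plane(d,u,v,z):
    o,r=ray(d,u,v); return o+r*(z-o[2])/r[2]
def tri(a,pa,b,pb):
    P=[d["mtx"]@d["extrinsics"][:3] for d in (a,b)]
    X=cv2.triangulatePoints(P[0],P[1],np.float64(pa).reshape(2,1),np.float64(pb).reshape(2,1)); return (X[:3]/X[3]).ravel()
def proj(d,p):
    q=d["mtx"]@(d["extrinsics"][:3,:3]@np.asarray(p,float)+d["extrinsics"][:3,3]); return q[:2]/q[2]
E
python3 - <<'E'
from h import *
t=cv2.imread("pics/top0.png");s=cv2.imread("pics/side0.png")
a=cv2.resize(t[220:320,250:420],None,fx=4.5,fy=4.5,interpolation=cv2.INTER_NEAREST)
b=cv2.resize(s[160:360,235:370],None,fx=4,fy=4,interpolation=cv2.INTER_NEAREST)[:, :]
cv2.imwrite("pics/ct.png",a);cv2.imwrite("pics/cs.png",cv2.resize(s[160:360,235:370],None,fx=3,fy=3,interpolation=cv2.INTER_NEAREST))
E
```

```text
(no output)
```

View pics/ct.png

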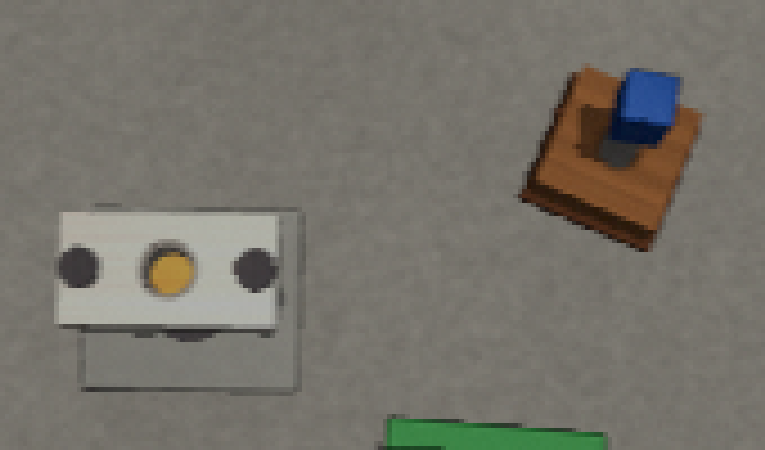

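View pics/cs.png

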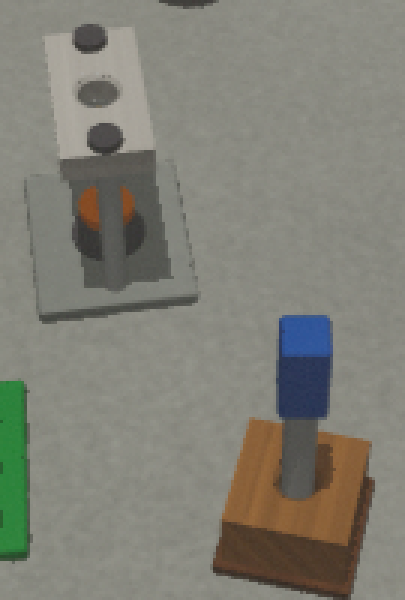

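The crop confirms both choices: a silver stand with brass visible in the bore, and a blue square handle on a steel shaft in the wooden block. Next I measure them.

Run:
```python
from h import *
T=optics.get_image("top");S=optics.get_image("side")
def blobs(d,name,m,roi,amin=30):
    x0,x1,y0,y1=roi; k=np.zeros_like(m);k[y0:y1,x0:x1]=m[y0:y1,x0:x1]
    n,l,st,c=cv2.connectedComponentsWithStats(k)
    return [(st[i,4],c[i].round(2),l==i) for i in range(1,n) if st[i,4]>=amin]
ti=T["pixels"];si=S["pixels"]
ht,hs=[cv2.cvtColor(i,cv2.COLOR_BGR2HSV) for i in (ti,si)]
# screws: dark
for d,h,n,roi in ((T,ht,"top",(255,325,262,296)),(S,hs,"side",(245,292,165,218))):
    m=((h[...,2]<85)).astype(np.uint8)
    print(n,[(a,c.tolist(),plane(d,*c,156).round(1).tolist()) for a,c,_ in blobs(d,n,m,roi,20)])
# plate light
for d,h,n,roi in ((T,ht,"top",(255,325,262,296)),(S,hs,"side",(245,292,165,225))):
    m=((h[...,2]>165)&(h[...,1]<40)).astype(np.uint8)
    b=max(blobs(d,n,m,roi),key=lambda t:t[0])
    c=cv2.findContours(b[2].astype(np.uint8),cv2.RETR_EXTERNAL,cv2.CHAIN_APPROX_NONE)[0][0]
    r=cv2.minAreaRect(cv2.convexHull(c)); print(n,"plate",r, plane(d,*r[0],150).round(1))
# handle top face
for d,h,n,roi in ((T,ht,"top",(380,410,228,256)),(S,hs,"side",(320,355,260,302))):
    m=((h[...,0]>100)&(h[...,0]<125)&(h[...,1]>130)).astype(np.uint8)
    b=max(blobs(d,n,m,roi),key=lambda t:t[0]);vals=h[...,2][b[2]];print(n,np.percentile(vals,[5,25,50,75,95]))
    th,_=cv2.threshold(vals.reshape(-1,1),0,255,cv2.THRESH_OTSU)
    f=(b[2]&(h[...,2]>th)).astype(np.uint8)
    c=max(cv2.findContours(f,cv2.RETR_EXTERNAL,cv2.CHAIN_APPROX_NONE)[0],key=cv2.contourArea)
    P=np.array([plane(d,*p[0],195)[:2] for p in c],np.float32)
    print(n,th,"face",cv2.minAreaRect(P), cv2.minAreaRect(c))
    w=((h[...,0]<20)&(h[...,1]>90)).astype(np.uint8)
```

```text
top [(np.int32(58), [266.83, 279.07], [458.2, 148.3, 156.0]), (np.int32(64), [306.22, 279.48], [459.1, 54.7, 156.0]), (np.int32(72), [287.65, 293.25], [425.6, 97.5, 156.0])]
side [(np.int32(75), [264.35, 172.41], [460.6, 145.6, 156.0]), (np.int32(91), [269.44, 205.92], [460.9, 51.6, 156.0])]
top plate ((286.5, 279.0), (24.0, 47.0), 90.0) [460.  102.2 150. ]
side plate ((267.39715576171875, 190.07778930664062), (40.50292205810547, 30.905078887939453), 82.64761352539062) [461.7 100.9 150. ]
top [ 45.   50.  135.  146.5 150. ]
top 93.0 face ((547.5838012695312, -148.06735229492188), (25.779525756835938, 26.168720245361328), 81.5782241821289) ((393.9615783691406, 241.30772399902344), (11.163125038146973, 11.039091110229492), 7.125016689300537)
side [118.1 145.  153.  154.  155. ]
side 137.0 face ((549.4447631835938, -149.4929656982422), (22.279170989990234, 24.371646881103516), 81.34138488769531) ((336.5, 271.5), (11.0, 15.0), 90.0)
```

```bash
python3 -m crank '[{"z":-0.01},{"x":0.028,"y":0.025,"z":-0.02},{"x":0.028,"y":0.025,"z":-0.02},{"x":0.028,"y":0.025,"z":-0.02},{"x":0.028,"y":0.025},{"x":0.028,"y":0.025},{"x":0.028,"y":0.025},{"x":0.028,"y":0.025},{"x":0.028,"y":0.025},{"x":0.028,"y":0.025}]' 90
```

```text
invalid input
```

```bash
python3 -m crank '[{"x":0.028,"y":0.025},{"x":0.028,"y":0.025},{"x":0.028,"y":0.025},{"x":0.028,"y":0.025},{"x":0.028,"y":0.025},{"x":0.028,"y":0.025},{"x":0.028,"y":0.025},{"x":0.028,"y":0.025},{},{}]'
```

```text
invalid input
```

```bash
python3 -m crank '[{"fingers":100,"x":0,"y":0,"z":-0.01,"twist":0},{"fingers":100,"x":0.028,"y":0.025,"z":-0.02,"twist":0},{"fingers":100,"x":0.028,"y":0.025,"z":-0.02,"twist":0},{"fingers":100,"x":0.028,"y":0.025,"z":-0.02,"twist":0},{"fingers":100,"x":0.028,"y":0.025,"z":0,"twist":0},{"fingers":100,"x":0.028,"y":0.025,"z":0,"twist":0},{"fingers":100,"x":0.028,"y":0.025,"z":0,"twist":0},{"fingers":100,"x":0.028,"y":0.025,"z":0,"twist":0},{"fingers":100,"x":0.028,"y":0.025,"z":0,"twist":0}]' 90
```

```text
time_s: 1.38
eef_pos: [331.4, 250.3, 288.8]
tool_rot: [-3.14, -0.001, -0.352]
ft_force: [0.3, 0.2, 0.2]
finger_gap: 1.001
```

```bash
python3 -m crank '[{"fingers":100,"x":0.03,"y":0.027,"z":0,"twist":0},{"fingers":100,"x":0.03,"y":0.027,"z":0,"twist":0},{"fingers":100,"x":0.03,"y":0.027,"z":0,"twist":0},{"fingers":100,"x":0.03,"y":0.027,"z":0,"twist":0},{"fingers":100,"x":0.03,"y":0.027,"z":0,"twist":0},{"fingers":100,"x":0.03,"y":0.027,"z":0,"twist":0},{"fingers":100,"x":0.03,"y":0.027,"z":0,"twist":0},{"fingers":100,"x":0.03,"y":0.027,"z":0,"twist":-0.1},{"fingers":100,"x":0,"y":0,"z":0,"twist":-0.1},{"fingers":100,"x":0,"y":0,"z":0,"twist":0}]'
python3 - <<'E'
from h import *
d=optics.get_image("wrist");cv2.imwrite("pics/w1.png",d["pixels"]);print(readout.sense()["eef_pos"],proj(d,(548.5,-149,195)),proj(d,(548.5,-149,165)))
E
```

```text
time_s: 2.62
eef_pos: [481.9, -34.5, 288.4]
tool_rot: [-3.141, -0.001, -0.154]
ft_force: [-0.2, -0.0, -0.0]
finger_gap: 0.997
[481.81526987 -34.14950853 288.41842503] [471.99801456 121.71873901] [455.66636634 122.9556079 ]
```

View pics/w1.png

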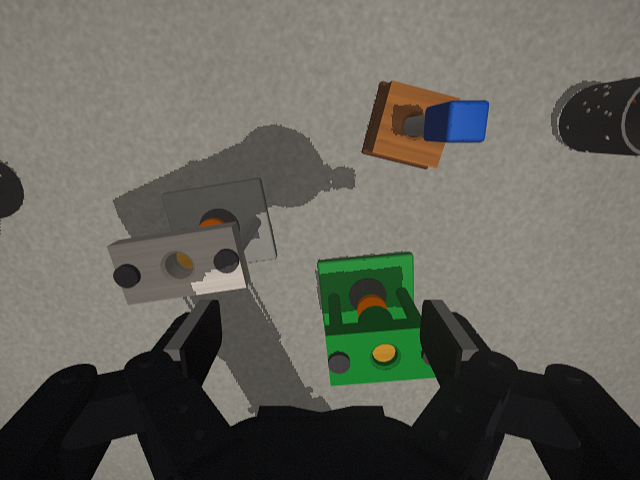

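The wrist view shows the handle's top face at about (468,121), the silver mouth at about (179,264) and the green stand's mouth at (385,353). I'll refine the handle and mouth from this view.

Run:
```python
from h import *
d=optics.get_image("wrist");h=cv2.cvtColor(d["pixels"],cv2.COLOR_BGR2HSV)
m=((h[...,0]>100)&(h[...,0]<125)&(h[...,1]>130))
v=h[...,2][m];th,_=cv2.threshold(v.reshape(-1,1),0,255,cv2.THRESH_OTSU);print(th)
f=(m&(h[...,2]>th)).astype(np.uint8)
c=max(cv2.findContours(f,0,cv2.CHAIN_APPROX_NONE)[0],key=cv2.contourArea)
P=np.array([plane(d,*p[0],195)[:2] for p in c],np.float32);print("face",cv2.minAreaRect(P))
k=np.zeros(h.shape[:2],np.uint8);k[215:310,105:255]=1
dk=((h[...,2]<70)&(k>0)).astype(np.uint8)
n,l,st,ce=cv2.connectedComponentsWithStats(dk)
for i in range(1,n):
    if st[i,4]>200: print(st[i],ce[i],plane(d,*ce[i],156).round(1))
cv2.imwrite("pics/c2.png",cv2.resize(d["pixels"][215:310,100:260],None,fx=5,fy=5,interpolation=cv2.INTER_NEAREST))
print(proj(d,(459.6,100,150)),proj(d,(458.6,148.3,156)))
```

```text
109.0
face ((549.384765625, -145.8289031982422), (26.44147300720215, 26.795639038085938), 81.28585815429688)
[ 199  215   56   72 1036] [231.00965251 245.49034749] [474.7  49.3 156. ]
[114 264  27  24 510] [127.14117647 275.47843137] [461.  149.8 156. ]
[193 299  27  11 224] [207.58482143 304.67410714] [420.9  84.5 156. ]
[182.90818115 266.70322578] [129.58670384 277.61957527]
```

View pics/c2.png

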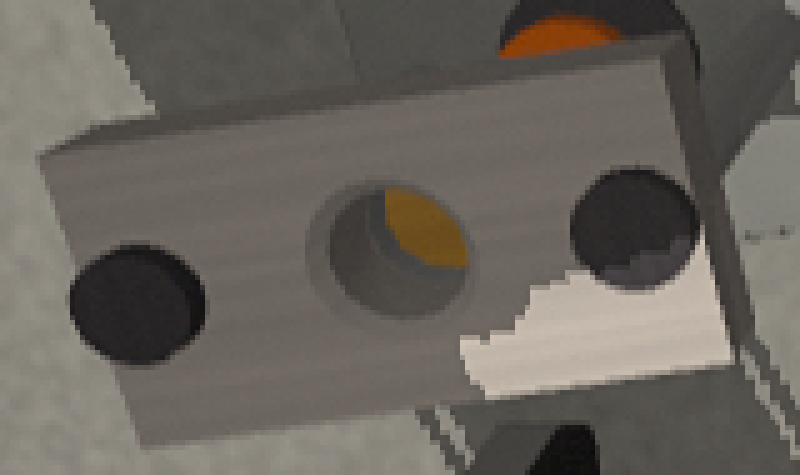

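```bash
python3 -m crank '[{"fingers":100,"x":0.021,"y":0.0255,"z":0,"twist":0},{"fingers":100,"x":0.021,"y":0.0255,"z":0,"twist":0},{"fingers":100,"x":0.021,"y":0.0255,"z":0,"twist":0},{"fingers":70,"x":0.0205,"y":0.0255,"z":0,"twist":0},{"fingers":70,"x":0,"y":0,"z":0.02,"twist":0},{"fingers":70,"x":0,"y":0,"z":0.02,"twist":0},{"fingers":70,"x":0,"y":0,"z":0,"twist":0}]'
python3 - <<'E'
from h import *
for n in ("wrist","top"):
    d=optics.get_image(n);cv2.imwrite(f"pics/{n}2.png",d["pixels"])
d=optics.get_image("wrist");h=cv2.cvtColor(d["pixels"],cv2.COLOR_BGR2HSV)
m=((h[...,0]>100)&(h[...,0]<125)&(h[...,1]>130));v=h[...,2][m];th,_=cv2.threshold(v.reshape(-1,1),0,255,cv2.THRESH_OTSU)
f=(m&(h[...,2]>th)).astype(np.uint8)
c=max(cv2.findContours(f,0,cv2.CHAIN_APPROX_NONE)[0],key=cv2.contourArea)
P=np.array([plane(d,*p[0],195)[:2] for p in c],np.float32);print("face",th,cv2.minAreaRect(P),cv2.boundingRect(c)); print(readout.sense()["eef_pos"],readout.sense()["tool_rot"])
E
```

```text
time_s: 3.6
eef_pos: [548.1, -146.9, 246.8]
tool_rot: [3.141, 0.003, -0.152]
ft_force: [-0.2, 0.3, 0.0]
finger_gap: 0.699
face 90.0 ((549.7897338867188, -146.2672882080078), (25.841386795043945, 25.864465713500977), 82.2110366821289) (301, 235, 41, 38)
[ 549.29864668 -147.36083968  249.24155672] [ 3.14130102e+00 -1.96200606e-03 -1.51599172e-01]
```

View pics/wrist2.png

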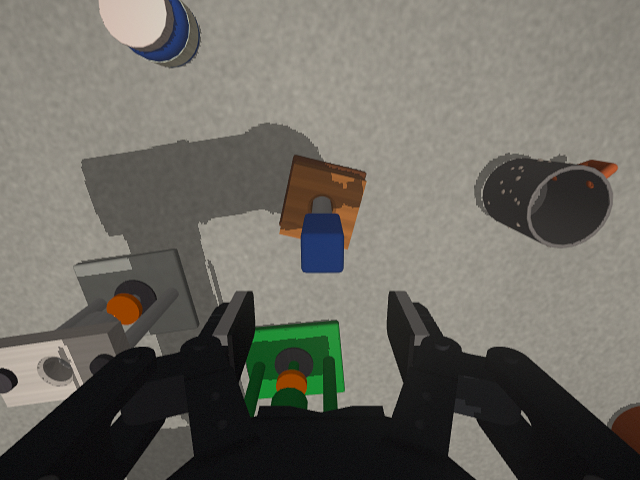

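The handle face is centred between the fingers, at columns 301–342 with the fingers' middle at 320. I descend.

```bash
python3 -m crank '[{"fingers":70,"x":0,"y":0,"z":0.02,"twist":0},{"fingers":70,"x":0,"y":0,"z":0.02,"twist":0},{"fingers":70,"x":0,"y":0,"z":0.02,"twist":0},{"fingers":70,"x":0,"y":0,"z":0.02,"twist":0},{"fingers":70,"x":0,"y":0,"z":0.014,"twist":0},{"fingers":50,"x":0,"y":0,"z":0,"twist":0}]'
```

```text
time_s: 4.5
eef_pos: [548.6, -147.4, 153.6]
tool_rot: [3.141, 0.001, -0.152]
ft_force: [0.3, -0.1, 0.1]
finger_gap: 0.509
```

```bash
python3 -m crank '[{"fingers":40,"x":0,"y":0,"z":0,"twist":0},{"fingers":0,"x":0,"y":0,"z":0,"twist":0},{"fingers":0,"x":0,"y":0,"z":0,"twist":0},{"fingers":0,"x":0,"y":0,"z":0,"twist":0},{"fingers":0,"x":0,"y":0,"z":0,"twist":0},{"fingers":0,"x":0,"y":0,"z":0,"twist":0}]' 100
```

```text
time_s: 5.25
eef_pos: [549.8, -147.8, 155.4]
tool_rot: [3.141, -0.003, -0.152]
ft_force: [0.7, -0.2, 5.0]
finger_gap: 0.31
```

```bash
python3 -m crank '[{"fingers":0,"x":0,"y":0,"z":0,"twist":0},{"fingers":0,"x":0,"y":0,"z":0,"twist":0},{"fingers":0,"x":0,"y":0,"z":-0.005,"twist":0},{"fingers":0,"x":0,"y":0,"z":-0.01,"twist":0}]'
```

```text
time_s: 5.75
eef_pos: [548.2, -147.4, 168.4]
tool_rot: [-3.141, 0.002, -0.152]
ft_force: [0.6, -0.5, -1.4]
finger_gap: 0.308
```

```bash
python3 -c "
from h import *
s=readout.sense();print(s['eef_pos'],s['tool_rot'],s['ft_force'],s['torque'],s['finger_gap'])"
```

```text
[ 548.21258438 -147.36116186  168.41484388] [-3.14141347e+00  2.17370735e-03 -1.51946484e-01] [ 0.58087009 -0.5217426  -1.36099353] [ 0.00715947 -0.0373468  -0.00470227] 0.30788322439404264
```

```bash
python3 -m crank '[{"fingers":0,"x":0,"y":0,"z":-0.02,"twist":0},{"fingers":0,"x":0,"y":0,"z":-0.02,"twist":0},{"fingers":0,"x":0,"y":0,"z":-0.025,"twist":0},{"fingers":0,"x":0,"y":0,"z":-0.025,"twist":0},{"fingers":0,"x":0,"y":0,"z":-0.025,"twist":0},{"fingers":0,"x":0,"y":0,"z":-0.025,"twist":0},{"fingers":0,"x":0,"y":0,"z":-0.02,"twist":0},{"fingers":0,"x":0,"y":0,"z":0,"twist":0}]'
python3 - <<'E'
from h import *
for n in ("side","wrist"):
    d=optics.get_image(n);cv2.imwrite(f"pics/{n}3.png",d["pixels"])
s=readout.sense();print(s['eef_pos'],s['tool_rot'],s['ft_force'])
E
```

```text
time_s: 6.75
eef_pos: [549.4, -147.6, 330.4]
tool_rot: [-3.141, -0.003, -0.152]
ft_force: [-0.4, 0.4, -1.8]
finger_gap: 0.31
[ 548.6164327  -147.26905511  328.03435257] [-3.14105110e+00  1.27218440e-03 -1.51694173e-01] [-0.64246582  0.14006124 -1.41863268]
```

View pics/side3.png

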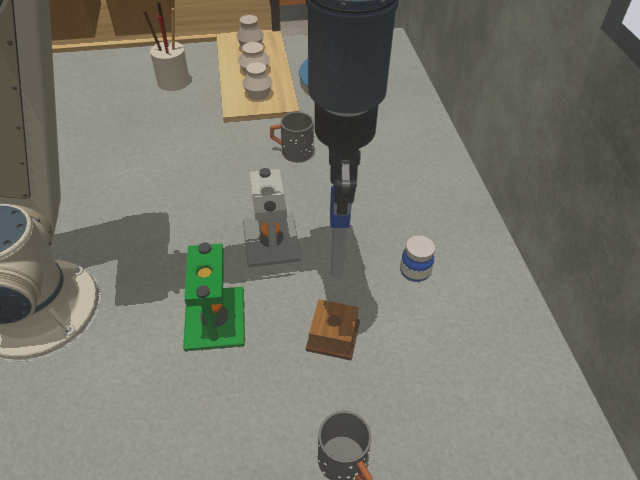

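The side view shows the rod held upright with its shaft at (338,245) and the empty hole at (334,319). I carry it over to the mouth.

```bash
python3 -m crank '[{"fingers":0,"x":-0.0085,"y":-0.0153,"z":0,"twist":0},{"fingers":0,"x":-0.0135,"y":-0.0253,"z":0,"twist":0},{"fingers":0,"x":-0.0135,"y":-0.0253,"z":0,"twist":0},{"fingers":0,"x":-0.0135,"y":-0.0253,"z":0,"twist":0},{"fingers":0,"x":-0.0135,"y":-0.0253,"z":0,"twist":0},{"fingers":0,"x":-0.0135,"y":-0.0253,"z":0,"twist":0},{"fingers":0,"x":-0.0135,"y":-0.0253,"z":0,"twist":0},{"fingers":0,"x":-0.0135,"y":-0.0253,"z":0,"twist":0},{"fingers":0,"x":-0.0135,"y":-0.0253,"z":0,"twist":0},{"fingers":0,"x":-0.009,"y":-0.0153,"z":0,"twist":0}]'; python3 -m crank '[{"fingers":0,"x":0,"y":0,"z":0,"twist":0},{"fingers":0,"x":0,"y":0,"z":0,"twist":0},{"fingers":0,"x":0,"y":0,"z":0,"twist":0}]';  python3 - <<'E'
from h import *
for n in ("side","wrist","top"):
    d=optics.get_image(n);cv2.imwrite(f"pics/{n}4.png",d["pixels"])
    print(n,proj(d,(460.7,101.9,150)),proj(d,(460.7,101.9,184)))
s=readout.sense();print(s['eef_pos'],s['tool_rot'],s['ft_force'])
a=cv2.imread("pics/side4.png")[110:230,220:320];b=cv2.imread("pics/wrist4.png")[140:340,220:420]
cv2.imwrite("pics/c4.png",np.hstack([cv2.resize(a,(400,480),interpolation=0),cv2.resize(b,(400,480),interpolation=0)]))
E
```

```text
time_s: 8.1
eef_pos: [458.6, 103.2, 328.1]
tool_rot: [3.141, 0.001, -0.15]
ft_force: [-1.1, -1.0, -1.9]
finger_gap: 0.31
time_s: 8.48
eef_pos: [460.0, 101.3, 328.7]
tool_rot: [3.141, 0.0, -0.152]
ft_force: [0.2, 0.3, -1.2]
finger_gap: 0.309
side [266.81072187 189.78370093] [265.81065452 176.69157966]
wrist [321.48818923 211.64109227] [321.56724645 219.88566766]
top [286.63522351 278.73048733] [285.12798495 276.8865843 ]
[460.13883762 101.34388183 328.78625117] [ 3.14147594e+00  1.35615627e-04 -1.52647656e-01] [-0.08163965  0.83220799 -0.99152192]
```

View pics/c4.png

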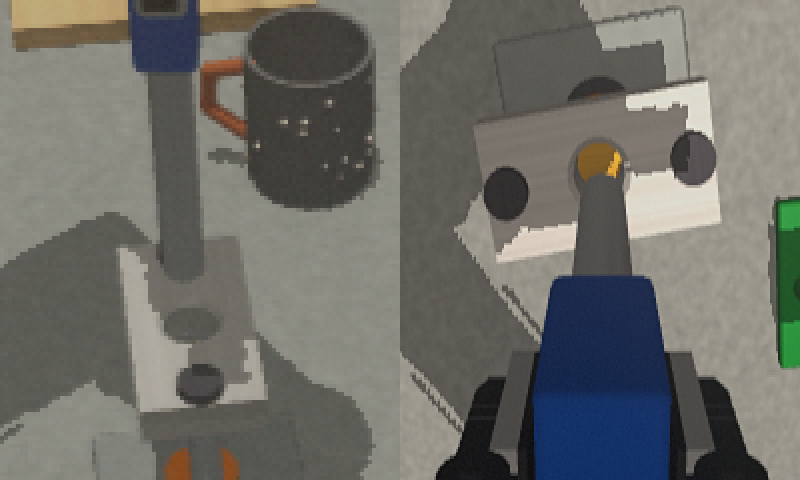

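View pics/wrist4.png

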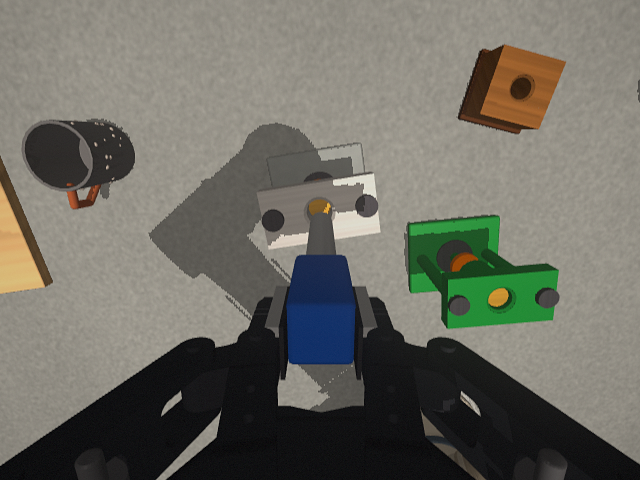

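Both views show the nose a little short of the mouth. Measuring closer.

Run:
```python
from h import *
a=cv2.imread("pics/side4.png")[160:205,245:290];b=cv2.imread("pics/wrist4.png")[190:235,295:350]
t=cv2.imread("pics/top4.png")[255:300,260:315]
cv2.imwrite("pics/c5.png",np.hstack([cv2.resize(a,(396,396),interpolation=2),cv2.resize(b,(400,396)[:1]+(396,),interpolation=2)]))
cv2.imwrite("pics/c6.png",cv2.resize(t,(550,450),interpolation=2))
```

```text
(no output)
```

View pics/c5.png

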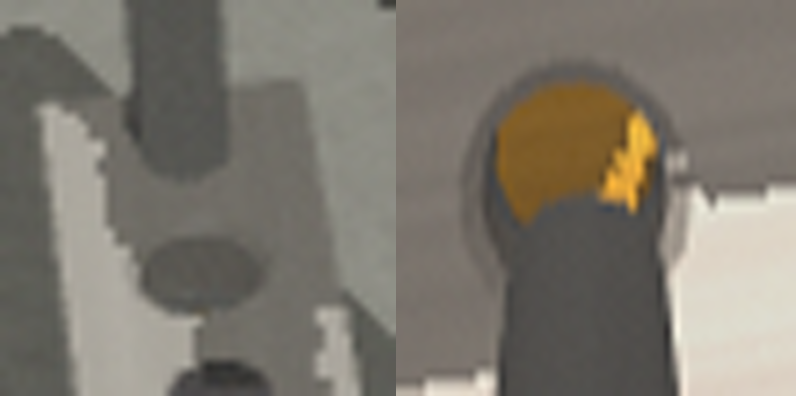

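View pics/c6.png

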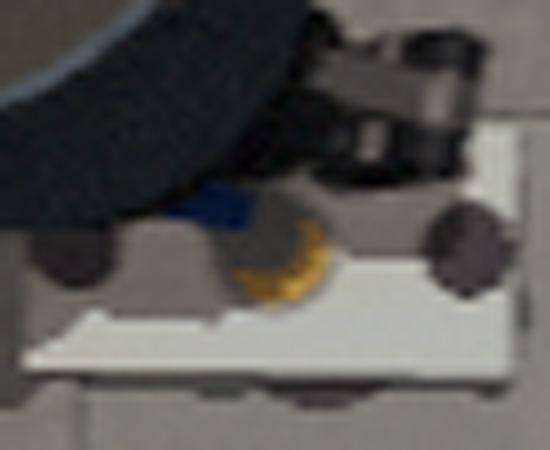

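The measured offset is small (about 1–2 mm in y), well inside the countersink's capture. I nudge y and lower gently.

```bash
python3 -m crank '[{"fingers":0,"x":0,"y":-0.001,"z":0.006,"twist":0},{"fingers":0,"x":0,"y":0,"z":0.01,"twist":0},{"fingers":0,"x":0,"y":0,"z":0.01,"twist":0},{"fingers":0,"x":0,"y":0,"z":0.004,"twist":0},{"fingers":0,"x":0,"y":0,"z":0.002,"twist":0}]'; python3 -m crank '[{"fingers":0,"x":0,"y":0,"z":0.002,"twist":0},{"fingers":0,"x":0,"y":0,"z":0.002,"twist":0},{"fingers":0,"x":0,"y":0,"z":0.002,"twist":0}]';python3 -m crank '[{"fingers":0,"x":0,"y":0,"z":0.001,"twist":0},{"fingers":0,"x":0,"y":0,"z":0.001,"twist":0}]'
```

```text
time_s: 9.25
eef_pos: [460.1, 102.7, 296.6]
tool_rot: [3.141, 0.0, -0.152]
ft_force: [0.2, -0.3, -1.4]
finger_gap: 0.312
time_s: 9.62
eef_pos: [460.2, 102.8, 290.9]
tool_rot: [-3.141, -0.0, -0.152]
ft_force: [0.5, -0.4, -1.1]
finger_gap: 0.312
time_s: 9.88
eef_pos: [460.2, 102.8, 288.9]
tool_rot: [-3.142, -0.0, -0.152]
ft_force: [-0.1, 0.0, -1.1]
finger_gap: 0.306
```

```bash
for i in 1; do python3 -m crank '[{"fingers":0,"x":0,"y":0,"z":0.0015,"twist":0},{"fingers":0,"x":0,"y":0,"z":0.0015,"twist":0},{"fingers":0,"x":0,"y":0,"z":0.0015,"twist":0}]'; done; python3 -m crank '[{"fingers":0,"x":0,"y":0,"z":0.0015,"twist":0},{"fingers":0,"x":0,"y":0,"z":0.0015,"twist":0},{"fingers":0,"x":0,"y":0,"z":0.0015,"twist":0}]'; python3 -c "
from h import *
for n in ('wrist','side'): cv2.imwrite(f'pics/{n}7.png',cv2.resize(optics.get_image(n)['pixels'][(180 if n=='wrist' else 120):(280 if n=='wrist' else 270),240:400],None,fx=4,fy=4,interpolation=2))"
```

```text
time_s: 10.25
eef_pos: [460.2, 102.7, 284.3]
tool_rot: [-3.142, 0.0, -0.152]
ft_force: [0.5, 0.5, -1.5]
finger_gap: 0.307
time_s: 10.62
eef_pos: [460.2, 102.8, 279.8]
tool_rot: [3.142, 0.0, -0.152]
ft_force: [0.3, 0.0, -1.3]
finger_gap: 0.313
```

View pics/wrist7.png

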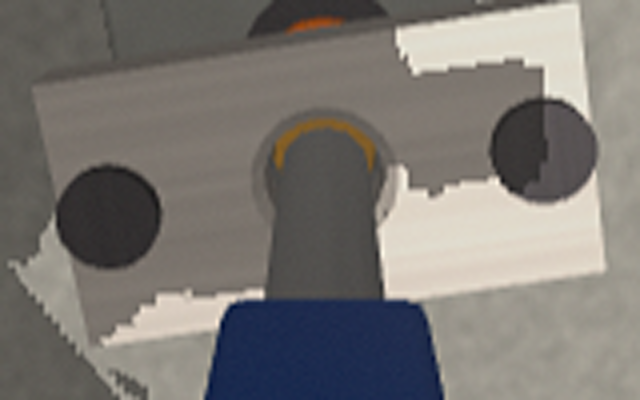

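View pics/side7.png

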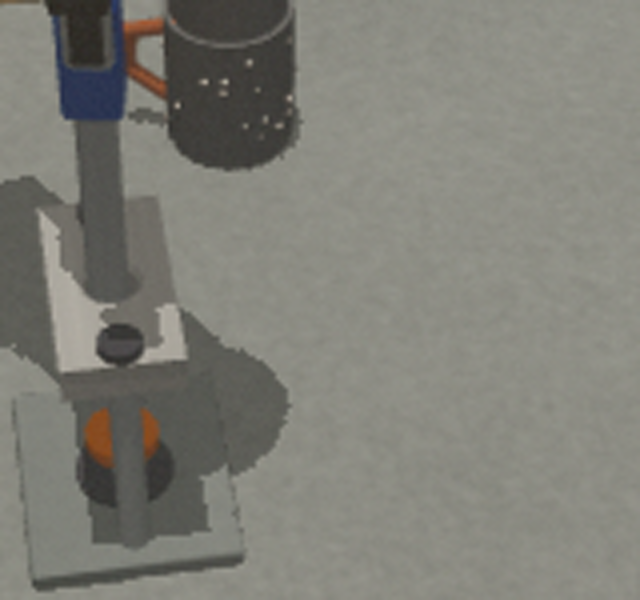

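The rod is inside the bore, centred in y. The side view has it about 1–2 mm towards −x. I nudge +x and keep lowering.

```bash
python3 -m crank '[{"fingers":0,"x":0.0012,"y":0,"z":0,"twist":0},{"fingers":0,"x":0,"y":0,"z":0.0015,"twist":0},{"fingers":0,"x":0,"y":0,"z":0.0015,"twist":0}]'; python3 -m crank '[{"fingers":0,"x":0,"y":0,"z":0.0015,"twist":0},{"fingers":0,"x":0,"y":0,"z":0.0015,"twist":0},{"fingers":0,"x":0,"y":0,"z":0.0015,"twist":0}]'
```

```text
time_s: 11.1
eef_pos: [461.4, 102.6, 276.7]
tool_rot: [3.142, 0.0, -0.152]
ft_force: [-0.8, 0.3, -1.6]
finger_gap: 0.307
time_s: 11.48
eef_pos: [461.4, 102.6, 272.3]
tool_rot: [3.142, 0.0, -0.152]
ft_force: [0.5, 0.3, -0.6]
finger_gap: 0.311
```

```bash
python3 -m crank '[{"fingers":0,"x":0,"y":0,"z":0.0015,"twist":0},{"fingers":0,"x":0,"y":0,"z":0.0015,"twist":0},{"fingers":0,"x":0,"y":0,"z":0.0015,"twist":0},{"fingers":0,"x":0,"y":0,"z":0.0015,"twist":0}]'
```

```text
time_s: 11.98
eef_pos: [461.8, 102.5, 267.4]
tool_rot: [-3.141, -0.002, -0.152]
ft_force: [-1.1, -1.2, 5.6]
finger_gap: 0.309
```

Contact with the die at about 7 N, with the nose near z = 123. While pushing, I get a rough cup height from the first side image.

```bash
python3 - <<'E'
from h import *
d=optics.get_image("side");d0=cv2.imread("pics/side0.png");h=cv2.cvtColor(d0,cv2.COLOR_BGR2HSV)
m=((h[...,0]<15)&(h[...,1]>150)&(h[...,2]>90)).astype(np.uint8);m[:215]=0;m[250:]=0;m[:,:255]=0;m[:,290:]=0
ys,xs=np.nonzero(m);print(xs.min(),xs.max(),ys.min(),ys.max())
for x in range(xs.min(),xs.max()+1):print(x,ys[xs==x].min(),ys[xs==x].max(),end='; ')
print()
for z in (20,26,36,46,56):
    a=np.linspace(0,2*np.pi,73);P=np.array([proj(d,(461+19*np.cos(t),102+19*np.sin(t),z)) for t in a]);i=P[:,0].argmin()
    print(z,P[i].round(1),P[P[:,0].argmax()].round(1),P[:,1].min().round(1),P[:,1].max().round(1))
E
python3 -m crank '[{"fingers":0,"x":0,"y":0,"z":0.0015,"twist":0},{"fingers":0,"x":0,"y":0,"z":0.0015,"twist":0},{"fingers":0,"x":0,"y":0,"z":0.0015,"twist":0}]'
```

```text
261 278 223 235
261 227 227; 262 225 231; 263 224 233; 264 223 234; 265 223 235; 266 223 235; 267 229 235; time_s: 12.4
eef_pos: [461.7, 102.5, 262.8]
tool_rot: [-3.141, -0.002, -0.152]
ft_force: [-1.4, 0.1, 6.0]
finger_gap: 0.308Traceback (most recent call last):
  File "<stdin>", line 5, in <module>
    return umr_minimum(a, axis, None, out, keepdims, initial, where)
ValueError: zero-size array to reduction operation minimum which has no identity
```

```bash
python3 - <<'E'
from h import *
d=optics.get_image("side")
for z in (20,26,36,46,56):
    a=np.linspace(0,2*np.pi,73);P=np.array([proj(d,(461+19*np.cos(t),102+19*np.sin(t),z)) for t in a]);i=P[:,0].argmin()
    print(z,P[i].round(1),P[P[:,0].argmax()].round(1),P[:,1].min().round(1),P[:,1].max().round(1))
E
python3 -m crank '[{"fingers":0,"x":0,"y":0,"z":0.002,"twist":0},{"fingers":0,"x":0,"y":0,"z":0.002,"twist":0},{"fingers":0,"x":0,"y":0,"z":0.002,"twist":0},{"fingers":0,"x":0,"y":0,"z":0.002,"twist":0},{"fingers":0,"x":0,"y":0,"z":0.002,"twist":0}]'
```

```text
20 [261.3 235.1] [279.4 234.2] 228.0 241.5
26 [261.1 233.2] [279.3 232.3] 226.1 239.5
36 [260.8 229.9] [279.1 229.1] 222.8 236.3
46 [260.5 226.7] [278.9 225.8] 219.6 233.1
56 [260.2 223.4] [278.7 222.5] 216.3 229.8
time_s: 13.08
eef_pos: [461.7, 102.5, 252.7]
tool_rot: [-3.141, -0.002, -0.152]
ft_force: [-1.7, -0.5, 5.5]
finger_gap: 0.31
```

The cup top is at roughly 41 mm (±6), so I expect contact near TCP z ≈ 205. I move on quickly down to 223, then slowly.

```bash
python3 -m crank '[{"fingers":0,"x":0,"y":0,"z":0.002,"twist":0},{"fingers":0,"x":0,"y":0,"z":0.002,"twist":0},{"fingers":0,"x":0,"y":0,"z":0.002,"twist":0},{"fingers":0,"x":0,"y":0,"z":0.002,"twist":0},{"fingers":0,"x":0,"y":0,"z":0.002,"twist":0},{"fingers":0,"x":0,"y":0,"z":0.002,"twist":0},{"fingers":0,"x":0,"y":0,"z":0.002,"twist":0}]'; python3 -m crank '[{"fingers":0,"x":0,"y":0,"z":0.002,"twist":0},{"fingers":0,"x":0,"y":0,"z":0.002,"twist":0},{"fingers":0,"x":0,"y":0,"z":0.002,"twist":0},{"fingers":0,"x":0,"y":0,"z":0.002,"twist":0},{"fingers":0,"x":0,"y":0,"z":0.002,"twist":0},{"fingers":0,"x":0,"y":0,"z":0.002,"twist":0},{"fingers":0,"x":0,"y":0,"z":0.002,"twist":0}]'
```

```text
time_s: 13.95
eef_pos: [461.7, 102.5, 238.7]
tool_rot: [-3.141, -0.001, -0.152]
ft_force: [-1.0, -0.1, 5.8]
finger_gap: 0.312
time_s: 14.82
eef_pos: [461.7, 102.5, 224.7]
tool_rot: [-3.141, -0.001, -0.152]
ft_force: [-1.5, -0.1, 5.0]
finger_gap: 0.311
```

```bash
python3 -m crank '[{"fingers":0,"x":0,"y":0,"z":0.001,"twist":0},{"fingers":0,"x":0,"y":0,"z":0.001,"twist":0},{"fingers":0,"x":0,"y":0,"z":0.001,"twist":0}]'
```

```text
time_s: 15.2
eef_pos: [461.7, 102.5, 221.6]
tool_rot: [-3.141, -0.001, -0.152]
ft_force: [-0.7, -0.7, 5.3]
finger_gap: 0.308
```

```bash
python3 -m crank '[{"fingers":0,"x":0,"y":0,"z":0.0007,"twist":0},{"fingers":0,"x":0,"y":0,"z":0.0007,"twist":0}]' | grep -E "pos|force"; python3 -m crank '[{"fingers":0,"x":0,"y":0,"z":0.0007,"twist":0}]'| grep -E "pos|force"
```

```text
eef_pos: [461.7, 102.5, 220.1]
ft_force: [-0.5, -0.7, 4.8]
eef_pos: [461.7, 102.5, 219.4]
ft_force: [-1.6, -0.6, 5.0]
```

```bash
python3 -m crank '[{"fingers":0,"x":0,"y":0,"z":0.0007,"twist":0},{"fingers":0,"x":0,"y":0,"z":0.0007,"twist":0}]' | grep -E "pos|force"
```

```text
eef_pos: [461.7, 102.5, 218.0]
ft_force: [-0.1, 0.1, 5.1]
```

```bash
python3 -m crank '[{"fingers":0,"x":0,"y":0,"z":0.0007,"twist":0},{"fingers":0,"x":0,"y":0,"z":0.0007,"twist":0}]' | grep -E "pos|force"
```

```text
eef_pos: [461.7, 102.5, 216.6]
ft_force: [-0.6, -0.4, 4.1]
```

```bash
python3 -m crank '[{"fingers":0,"x":0,"y":0,"z":0.0006,"twist":0},{"fingers":0,"x":0,"y":0,"z":0.0006,"twist":0}]' | grep -E "pos|force"
```

```text
eef_pos: [461.6, 102.5, 215.3]
ft_force: [-1.4, -0.1, 4.0]
```

```bash
python3 -m crank '[{"fingers":0,"x":0,"y":0,"z":0.0006,"twist":0},{"fingers":0,"x":0,"y":0,"z":0.0006,"twist":0}]' | grep -E "pos|force"
```

```text
eef_pos: [461.6, 102.6, 214.0]
ft_force: [-1.6, 0.1, 4.5]
```

```bash
python3 -m crank '[{"fingers":0,"x":0,"y":0,"z":0.0006,"twist":0},{"fingers":0,"x":0,"y":0,"z":0.0006,"twist":0}]' | grep -E "pos|force"
```

```text
eef_pos: [461.6, 102.5, 212.7]
ft_force: [-1.1, -1.0, 5.2]
```

```bash
python3 -m crank '[{"fingers":0,"x":0,"y":0,"z":0.0006,"twist":0},{"fingers":0,"x":0,"y":0,"z":0.0006,"twist":0}]' | grep -E "pos|force"
```

```text
eef_pos: [461.6, 102.6, 211.4]
ft_force: [-0.5, 0.5, 5.5]
```

```bash
python3 -m crank '[{"fingers":0,"x":0,"y":0,"z":0.0006,"twist":0},{"fingers":0,"x":0,"y":0,"z":0.0006,"twist":0}]' | grep -E "pos|force"
```

```text
eef_pos: [461.5, 102.6, 210.0]
ft_force: [-1.0, 0.2, 5.1]
```

```bash
python3 -m crank '[{"fingers":0,"x":0,"y":0,"z":0.0006,"twist":0},{"fingers":0,"x":0,"y":0,"z":0.0006,"twist":0}]' | grep -E "pos|force"
```

```text
eef_pos: [461.4, 102.6, 208.8]
ft_force: [-0.4, -0.3, 4.5]
```

```bash
python3 -m crank '[{"fingers":0,"x":0,"y":0,"z":0.0006,"twist":0},{"fingers":0,"x":0,"y":0,"z":0.0006,"twist":0}]' | grep -E "pos|force"
```

```text
eef_pos: [461.4, 102.6, 207.6]
ft_force: [-1.2, -0.6, 5.8]
```

```bash
python3 -m crank '[{"fingers":0,"x":0,"y":0,"z":0.0006,"twist":0},{"fingers":0,"x":0,"y":0,"z":0.0006,"twist":0}]' | grep -E "pos|force"
```

```text
eef_pos: [461.7, 102.5, 207.1]
ft_force: [-0.7, -0.5, 10.5]
```

```bash
python3 -m crank '[{"fingers":0,"x":0,"y":0,"z":0.0003,"twist":0}]' | grep -E "pos|force"; python3 -c "
from rig import readout
print(readout.sense()['ft_force'])"
```

```text
eef_pos: [461.8, 102.5, 207.0]
ft_force: [-1.4, -0.7, 9.9]
[-1.35142892 -0.70312707  9.92531191]
```

```bash
python3 -m crank '[{"fingers":0,"x":0,"y":0,"z":0.0005,"twist":0}]' | grep -E "pos|force"
```

```text
eef_pos: [461.9, 102.5, 206.8]
ft_force: [-1.5, -0.7, 12.6]
```

```bash
python3 -m crank '[{"fingers":0,"x":0,"y":0,"z":0.0005,"twist":0}]' | grep -E "pos|force"
```

```text
eef_pos: [462.0, 102.5, 206.6]
ft_force: [-2.4, 0.0, 14.0]
```

```bash
python3 -m crank '[{"fingers":0,"x":0,"y":0,"z":0.0005,"twist":0}]' | grep -E "pos|force"
```

```text
eef_pos: [462.1, 102.5, 206.5]
ft_force: [-3.1, 0.0, 15.2]
```

```bash
python3 -m crank '[{"fingers":0,"x":0,"y":0,"z":0.0004,"twist":0}]' | grep -E "pos|force"
```

```text
eef_pos: [462.2, 102.5, 206.4]
ft_force: [-2.6, -0.1, 16.6]
```

Pressing at about 18 N (16.6 read plus 1.4 of rod weight). I hold it and sample.

```bash
python3 -m crank '[{"fingers":0,"x":0,"y":0,"z":0,"twist":0},{"fingers":0,"x":0,"y":0,"z":0,"twist":0}]' | grep -E "pos|force"; python3 -m crank '[{"fingers":0,"x":0,"y":0,"z":0,"twist":0},{"fingers":0,"x":0,"y":0,"z":0,"twist":0}]' | grep -E "pos|force"; python3 -m crank '[{"fingers":0,"x":0,"y":0,"z":0,"twist":0},{"fingers":0,"x":0,"y":0,"z":0,"twist":0}]' | grep -E "pos|force"
```

```text
eef_pos: [462.2, 102.4, 206.4]
ft_force: [-2.7, -0.0, 15.7]
eef_pos: [462.2, 102.4, 206.4]
ft_force: [-2.5, 0.5, 16.0]
eef_pos: [462.2, 102.4, 206.4]
ft_force: [-2.6, 0.1, 16.2]
```

It reads a mean of 16.0 N, about 17.4–17.6 N at the nose. I add a hair and hold again, which stays well under 24 N.

```bash
python3 -m crank '[{"fingers":0,"x":0,"y":0,"z":0.0002,"twist":0},{"fingers":0,"x":0,"y":0,"z":0,"twist":0},{"fingers":0,"x":0,"y":0,"z":0,"twist":0}]' | grep -E "pos|force"; python3 -m crank '[{"fingers":0,"x":0,"y":0,"z":0,"twist":0},{"fingers":0,"x":0,"y":0,"z":0,"twist":0},{"fingers":0,"x":0,"y":0,"z":0,"twist":0}]' | grep -E "pos|force"; python3 -m crank '[{"fingers":0,"x":0,"y":0,"z":0,"twist":0}]'; python3 -c "
from h import *
cv2.imwrite('pics/side8.png',cv2.resize(optics.get_image('side')['pixels'][120:270,220:340],None,fx=4,fy=4,interpolation=2))"
```

```text
eef_pos: [462.2, 102.4, 206.3]
ft_force: [-2.9, -0.3, 16.2]
eef_pos: [462.2, 102.4, 206.4]
ft_force: [-2.7, -1.1, 15.8]
time_s: 20.32
eef_pos: [462.2, 102.4, 206.3]
tool_rot: [-3.141, -0.003, -0.151]
ft_force: [-2.7, -0.7, 16.2]
finger_gap: 0.305
```

View pics/side8.png

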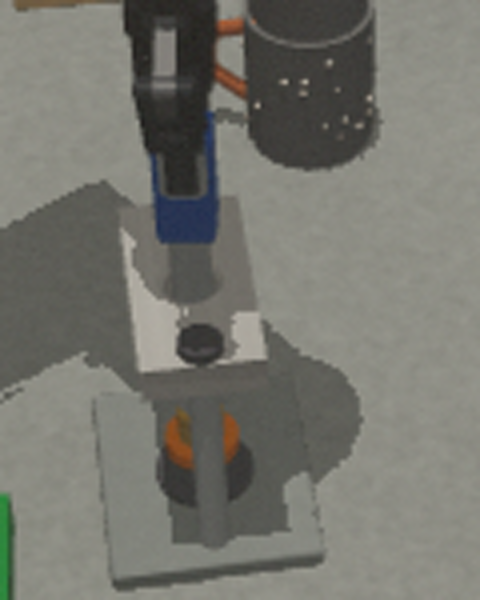

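The brass die is visible sitting on the orange cup at (183,425). Its underside is near 42 mm, matching the estimate. I trim up to a true 18 N and hold once more.

```bash
python3 -m crank '[{"fingers":0,"x":0,"y":0,"z":0.0003,"twist":0},{"fingers":0,"x":0,"y":0,"z":0,"twist":0}]' | grep -E "pos|force"; python3 -m crank '[{"fingers":0,"x":0,"y":0,"z":0,"twist":0},{"fingers":0,"x":0,"y":0,"z":0,"twist":0}]' | grep -E "pos|force"; python3 -m crank '[{"fingers":0,"x":0,"y":0,"z":0,"twist":0},{"fingers":0,"x":0,"y":0,"z":0,"twist":0}]' | grep -E "pos|force"
```

```text
eef_pos: [462.3, 102.4, 206.2]
ft_force: [-2.8, 0.2, 17.5]
eef_pos: [462.3, 102.4, 206.2]
ft_force: [-3.2, -0.3, 17.1]
eef_pos: [462.3, 102.4, 206.2]
ft_force: [-3.7, 0.2, 16.9]
```

```bash
python3 -m crank '[{"fingers":0,"x":0,"y":0,"z":-0.003,"twist":0},{"fingers":0,"x":0,"y":0,"z":-0.006,"twist":0},{"fingers":0,"x":0,"y":0,"z":-0.01,"twist":0},{"fingers":0,"x":0,"y":0,"z":-0.012,"twist":0},{"fingers":0,"x":0,"y":0,"z":-0.015,"twist":0},{"fingers":0,"x":0,"y":0,"z":-0.015,"twist":0}]' | grep -E "pos|force"; python3 -m crank '[{"fingers":0,"x":0,"y":0,"z":-0.015,"twist":0},{"fingers":0,"x":0,"y":0,"z":-0.015,"twist":0},{"fingers":0,"x":0,"y":0,"z":-0.015,"twist":0},{"fingers":0,"x":0,"y":0,"z":-0.015,"twist":0},{"fingers":0,"x":0,"y":0,"z":-0.007,"twist":0},{"fingers":0,"x":0,"y":0,"z":0,"twist":0},{"fingers":0,"x":0,"y":0,"z":0,"twist":0}]'
python3 - <<'E'
from h import *
s=readout.sense();print(s['eef_pos'],s['tool_rot'])
for n in ('side','wrist'): cv2.imwrite(f'pics/{n}9.png',optics.get_image(n)['pixels'])
E
```

```text
eef_pos: [461.5, 102.6, 265.9]
ft_force: [0.4, 0.4, -1.6]
time_s: 22.75
eef_pos: [461.1, 102.6, 331.1]
tool_rot: [3.141, 0.001, -0.152]
ft_force: [-0.5, -0.2, -1.7]
finger_gap: 0.309
[461.10296942 102.57391315 331.07058278] [ 3.14108951e+00  1.09646831e-03 -1.51757608e-01]
```

View pics/side9.png

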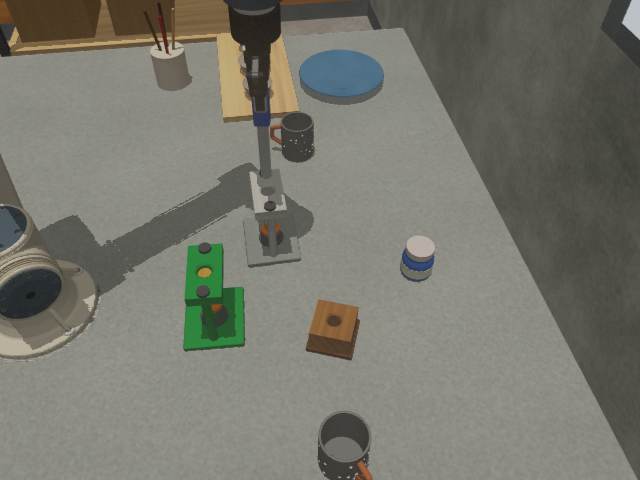

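View pics/wrist9.png

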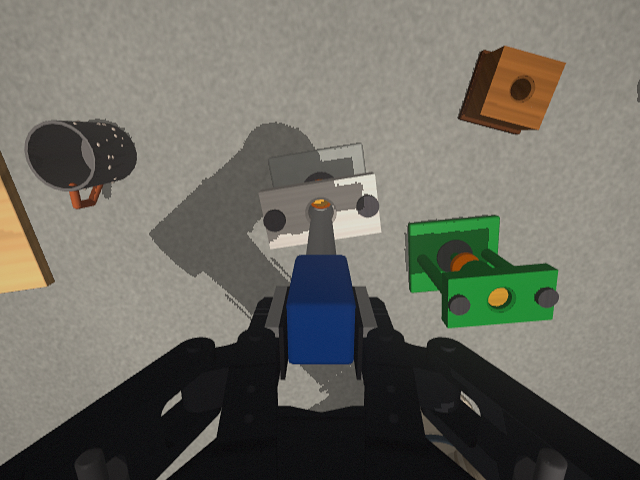

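The rod is out and still square in the grip. The die lies deep at mouth pixel (320,204). I return to the block.

```bash
python3 -m crank '[{"fingers":0,"x":0.0072,"y":0.0137,"z":0,"twist":0},{"fingers":0,"x":0.0138,"y":0.0258,"z":0,"twist":0},{"fingers":0,"x":0.0138,"y":0.0258,"z":0,"twist":0},{"fingers":0,"x":0.0138,"y":0.0258,"z":0,"twist":0},{"fingers":0,"x":0.0138,"y":0.0258,"z":0,"twist":0},{"fingers":0,"x":0.0138,"y":0.0258,"z":0,"twist":0},{"fingers":0,"x":0.0138,"y":0.0258,"z":0,"twist":0},{"fingers":0,"x":0.0138,"y":0.0258,"z":0,"twist":0},{"fingers":0,"x":0.0138,"y":0.0258,"z":0,"twist":0},{"fingers":0,"x":0.0072,"y":0.0138,"z":0,"twist":0}]'|grep pos; python3 -m crank '[{"fingers":0,"x":0,"y":0,"z":0.01,"twist":0},{"fingers":0,"x":0,"y":0,"z":0.02,"twist":0},{"fingers":0,"x":0,"y":0,"z":0.025,"twist":0},{"fingers":0,"x":0,"y":0,"z":0.02,"twist":0},{"fingers":0,"x":0,"y":0,"z":0.01,"twist":0},{"fingers":0,"x":0,"y":0,"z":0,"twist":0},{"fingers":0,"x":0,"y":0,"z":0,"twist":0},{"fingers":0,"x":0,"y":0,"z":0,"twist":0}]'
python3 - <<'E'
from h import *
s=readout.sense();print(s['eef_pos'],s['tool_rot'])
I={}
for n in ('side','wrist'): I[n]=optics.get_image(n)['pixels']
cv2.imwrite('pics/c10.png',np.hstack([cv2.resize(I['side'][240:360,290:380],(390,520),interpolation=2),cv2.resize(I['wrist'][140:260,275:365],(390,520),interpolation=2)]))
E
```

```text
eef_pos: [549.4, -149.5, 331.0]
time_s: 25.1
eef_pos: [549.8, -147.5, 247.5]
tool_rot: [-3.141, -0.002, -0.152]
ft_force: [0.1, -0.3, -1.8]
finger_gap: 0.312
[ 549.76034139 -147.52505839  247.54426163] [-3.14148585e+00 -1.62233306e-03 -1.51715894e-01]
```

View pics/c10.png

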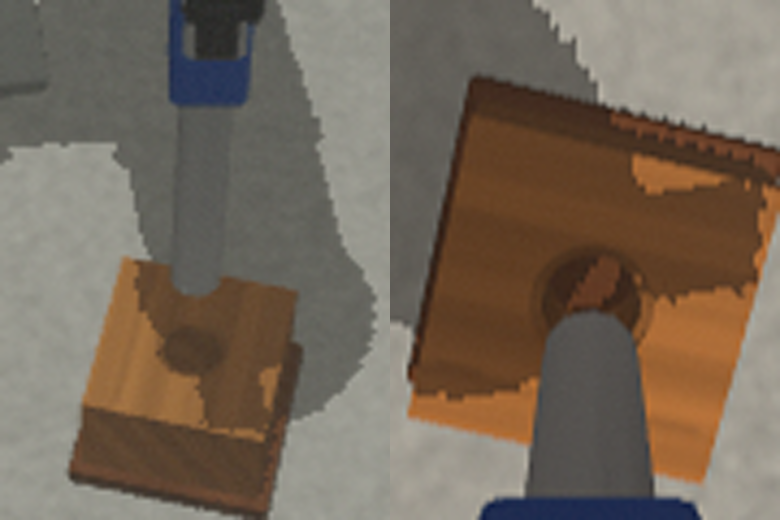

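The nose lines up with the hole in both crops. I lower it.

```bash
python3 -m crank '[{"fingers":0,"x":0,"y":0,"z":0.008,"twist":0},{"fingers":0,"x":0,"y":0,"z":0.012,"twist":0},{"fingers":0,"x":0,"y":0,"z":0.012,"twist":0},{"fingers":0,"x":0,"y":0,"z":0.008,"twist":0},{"fingers":0,"x":0,"y":0,"z":0.003,"twist":0},{"fingers":0,"x":0,"y":0,"z":0.002,"twist":0},{"fingers":0,"x":0,"y":0,"z":0,"twist":0}]' | grep -E "pos|force"; python3 -m crank '[{"fingers":0,"x":0,"y":0,"z":0.002,"twist":0},{"fingers":0,"x":0,"y":0,"z":0.002,"twist":0},{"fingers":0,"x":0,"y":0,"z":0.002,"twist":0}]' | grep -E "pos|force"
```

```text
eef_pos: [549.5, -147.5, 201.9]
ft_force: [0.2, -0.8, -1.2]
eef_pos: [549.4, -147.5, 195.5]
ft_force: [-0.6, 0.7, -2.3]
```

```bash
python3 -m crank '[{"fingers":0,"x":0,"y":0,"z":0.002,"twist":0},{"fingers":0,"x":0,"y":0,"z":0.002,"twist":0}]' | grep -E "pos|force"
```

```text
eef_pos: [549.3, -147.5, 191.5]
ft_force: [0.1, 0.0, -2.1]
```

```bash
python3 -m crank '[{"fingers":0,"x":0,"y":0,"z":0.003,"twist":0},{"fingers":0,"x":0,"y":0,"z":0.003,"twist":0},{"fingers":0,"x":0,"y":0,"z":0.003,"twist":0}]' | grep -E "pos|force"; python3 -m crank '[{"fingers":0,"x":0,"y":0,"z":0.003,"twist":0},{"fingers":0,"x":0,"y":0,"z":0.003,"twist":0},{"fingers":0,"x":0,"y":0,"z":0.003,"twist":0},{"fingers":0,"x":0,"y":0,"z":0.003,"twist":0}]' | grep -E "pos|force"; python3 -m crank '[{"fingers":0,"x":0,"y":0,"z":0.003,"twist":0},{"fingers":0,"x":0,"y":0,"z":0.003,"twist":0},{"fingers":0,"x":0,"y":0,"z":0.002,"twist":0}]' | grep -E "pos|force"
```

```text
eef_pos: [549.3, -147.5, 182.5]
ft_force: [-0.7, -0.1, -0.6]
eef_pos: [549.4, -147.5, 170.5]
ft_force: [-0.8, 0.1, -2.5]
eef_pos: [549.3, -147.5, 162.4]
ft_force: [-0.1, 0.2, -0.6]
```

```bash
python3 -m crank '[{"fingers":0,"x":0,"y":0,"z":0.002,"twist":0},{"fingers":0,"x":0,"y":0,"z":0.002,"twist":0},{"fingers":0,"x":0,"y":0,"z":0.001,"twist":0},{"fingers":0,"x":0,"y":0,"z":0.001,"twist":0}]' | grep -E "pos|force"
```

```text
eef_pos: [549.4, -147.5, 156.7]
ft_force: [0.7, -0.3, -1.3]
```

```bash
python3 -m crank '[{"fingers":0,"x":0,"y":0,"z":0.001,"twist":0},{"fingers":0,"x":0,"y":0,"z":0.001,"twist":0}]' | grep -E "pos|force"
```

```text
eef_pos: [549.7, -147.7, 155.4]
ft_force: [-0.8, 0.2, 5.7]
```

On the floor: the same 155.4 as at the grasp, with 7 N. I ease off, release and withdraw.

```bash
python3 -m crank '[{"fingers":0,"x":0,"y":0,"z":-0.001,"twist":0},{"fingers":35,"x":0,"y":0,"z":0,"twist":0},{"fingers":45,"x":0,"y":0,"z":0,"twist":0},{"fingers":60,"x":0,"y":0,"z":0,"twist":0},{"fingers":70,"x":0,"y":0,"z":0,"twist":0},{"fingers":75,"x":0,"y":0,"z":0,"twist":0}]'; python3 -m crank '[{"fingers":75,"x":0,"y":0,"z":-0.005,"twist":0},{"fingers":75,"x":0,"y":0,"z":-0.01,"twist":0},{"fingers":75,"x":0,"y":0,"z":-0.02,"twist":0},{"fingers":75,"x":0,"y":0,"z":-0.02,"twist":0},{"fingers":75,"x":0,"y":0,"z":-0.025,"twist":0},{"fingers":75,"x":0,"y":0,"z":-0.025,"twist":0},{"fingers":75,"x":0,"y":0,"z":-0.025,"twist":0},{"fingers":75,"x":0,"y":0,"z":-0.02,"twist":0},{"fingers":75,"x":-0.03,"y":0,"z":0,"twist":0},{"fingers":75,"x":-0.03,"y":0,"z":0,"twist":0}]'; python3 -m crank '[{"fingers":75,"x":-0.03,"y":0,"z":0,"twist":0},{"fingers":75,"x":-0.03,"y":0,"z":0,"twist":0},{"fingers":75,"x":-0.02,"y":0,"z":0,"twist":0},{"fingers":75,"x":0,"y":0,"z":0,"twist":0},{"fingers":75,"x":0,"y":0,"z":0,"twist":0}]'
python3 - <<'E'
from h import *
for n in ('side','top'):
    d=optics.get_image(n); cv2.imwrite(f'pics/{n}11.png',d['pixels'])
    h=cv2.cvtColor(d['pixels'],cv2.COLOR_BGR2HSV)
    roi=(380,410,228,256) if n=='top' else (320,355,260,302)
    m=((h[...,0]>100)&(h[...,0]<125)&(h[...,1]>130)).astype(np.uint8);k=np.zeros_like(m);k[roi[2]:roi[3],roi[0]:roi[1]]=1
    h0=cv2.cvtColor(cv2.imread(f'pics/{n}0.png'),cv2.COLOR_BGR2HSV);m0=((h0[...,0]>100)&(h0[...,0]<125)&(h0[...,1]>130)).astype(np.uint8)
    print(n,cv2.boundingRect(m*k),cv2.boundingRect(m0*k))
E
```

```text
time_s: 29.45
eef_pos: [549.4, -147.5, 155.7]
tool_rot: [3.142, -0.0, -0.152]
ft_force: [0.3, -0.3, 0.5]
finger_gap: 0.751
time_s: 30.7
eef_pos: [489.6, -138.4, 306.4]
tool_rot: [3.142, -0.001, -0.152]
ft_force: [0.0, -0.1, -0.3]
finger_gap: 0.75
time_s: 31.32
eef_pos: [411.5, -126.4, 306.1]
tool_rot: [-3.141, -0.001, -0.152]
ft_force: [-0.1, -0.2, 0.9]
finger_gap: 0.75
side (328, 265, 17, 33) (328, 265, 17, 32)
top (0, 0, 0, 0) (386, 236, 15, 16)
```

View pics/side11.png

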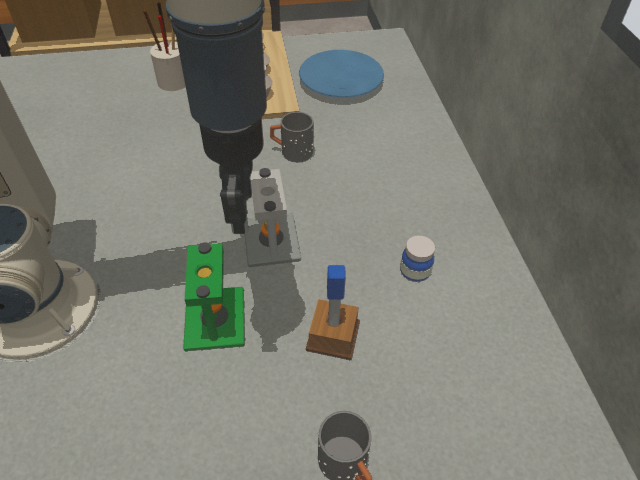

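View pics/top11.png

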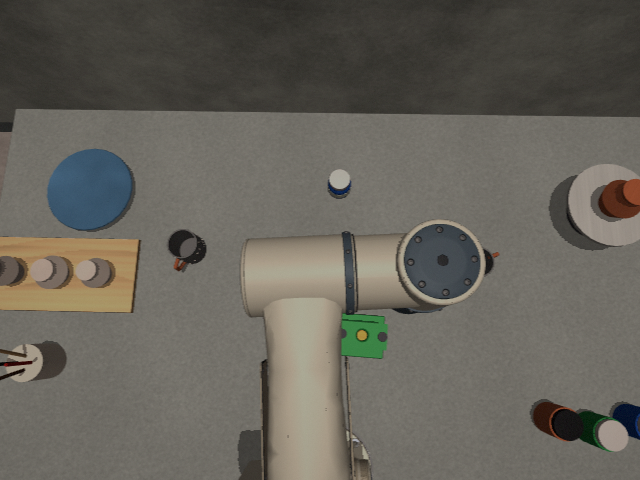

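The handle's box in the side view matches the start within 1 px: (328,265), 17×33 against 17×32. The mugs and jar have not moved, and the robot is clear.

```bash
python3 -c "
from rig import env
print(env.finish_job())"
```

```text
the job is handed in; nothing more can be done
None
```

The die is out of the barrel and set on the orange cup, and the rod is back in its block and released. I handed the job in at about 31 s of the 70 s allowed.

- **Pushing out:** I put the rod down the silver stand's barrel and met the die with the nose near z = 123 mm. I pushed it down at about 7 N until it came up solid, with its underside about 42 mm above the bench. That agrees with my rough camera estimate of 41 mm (±6) for the cup top.
- **Setting:** I leaned on it for over 2 s at about 17.5 to 19 N: 16 to 17.5 N read at the wrist plus about 1.5 N of rod weight. The highest reading in any report was 17.5 N, so roughly 19 N on the die, under the 24 N limit. I saw the force only at the end of each call, so I can't rule out brief peaks in between.
- **Putting the rod back:** It bottomed in the block at the same TCP height as at the grasp, 155.4 mm. In the side view the handle's outline is within 1 px of where it started.
- **Left alone:** In the last pictures the two mugs and the jar are where they began. One mug is partly hidden by the arm in the top view, but clear in the side view.

**Checks that disagreed or were missing:**
- Before the insertion the cameras differed by up to about 2–4 mm on where the mouth was. The rod still went in with almost no side force after small nudges.
- While pressing there was up to 3.7 N of side force.
- The last top view could not confirm the rod or the silver stand, because the arm covered them.

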